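# Strip the gear stack and lay its parts out for inspection

## Task

Strip the stack of rings off the pin of the green stand and lay its parts out for inspection: the black collar flat in the round steel dish, the brass spacer standing on the grey metal block and wholly on it, the bearing flat on the floor of the empty blue tray, and the gear over the pin of the red checking arbor, fully down on its shoulder.

Things in the scene. Friction and masses are not known exactly. Their poses are not given: they have to be found in the camera images.
- mandrel_stand: Assembly stand that carries the stack at the start: green square base 90x90x10 mm with four screws, dark round shoulder 36 mm across whose flat top is 24 mm above the bench, and a fixed upright pin 16 mm in diameter that rises 50 mm above the shoulder (top at 74 mm). Fixed to the bench. Origin: centre of the underside, on the pin's axis; z up.
- collar: Black shaft collar, topmost of the stack: plain ring 28 mm outside, 20 mm bore, 10 mm high, 30 g. All four stacked rings lie loose over the pin with 2 mm play all round. Origin: centre of its underside on the ring's axis, z up; at the start its underside is 65 mm above the bench.
- spacer: Brass spacer sleeve, second from the top: ring 38 mm outside, 20 mm bore, 15 mm high, 100 g. Origin: centre of its underside on the axis, z up; at the start 50 mm above the bench.
- bearing: Sealed ball bearing, third from the top: bright steel rings with dark blue seal between, 52 mm outside, 20 mm bore, 12 mm high, 120 g. Origin: centre of its underside on the axis, z up; at the start 38 mm above the bench.
- gear: Dark steel spur gear, lowest of the stack, on the stand's shoulder: 64 mm over the teeth, 20 mm bore, 14 mm thick, no hub, 260 g. Origin: centre of its underside on the axis, z up; at the start 24 mm above the bench.
- parts_dish: Round bright steel parts dish, 117 mm across the rim and 22 mm high, flat floor 88 mm across, 5 mm above the bench. Fixed. Origin: centre of the underside, z up.
- steel_block: Ground metal bench block, plain square light grey slab 90x90x20 mm with a flat top. Fixed. Origin: centre of the underside, x and y along its edges, z up (top face at z = 20 mm).
- blue_tray: Open chipboard tray, blue outside, brown inside, 140 mm along its x, 150 mm along its y, 48 mm high, walls and floor 2 mm thick, empty (the deeper blue tray at the back left, with bagged parts in it, is not meant). Fixed. Origin: centre of the underside, z up.
- check_arbor: Checking arbor: round red foot 88 mm across and 12 mm high, steel shoulder 36 mm across with its flat top 24 mm above the bench, and a short fixed upright pin 16 mm in diameter with a long tapered nose: parallel for 18 mm above the shoulder, then tapering to 5 mm at its tip, 34 mm above the shoulder. The gear's bore goes over it. Fixed. Origin: centre of the underside, on the pin's axis; z up.
Things that resemble listed ones, but are neither listed nor needed, are in the scene too. Leave any purple look-alike of the bearing alone.

How it is judged (in metres and radians):
At the end, for the whole second after the job is handed in: At rest: collar flat on the dish's floor, within 34 mm of its centre; spacer level on the block's top, within 26 mm of its centre along both edges; bearing flat on the tray's floor; gear over the arbor's pin, centred within 4 mm, level, down on the shoulder within 2.5 mm (horizontal distance between collar and parts_dish below 0.034 m and z of collar in the frame of parts_dish between 0.003 and 0.009 m and angle between collar's own z axis and vertical below 0.15 rad and x of spacer in the frame of steel_block between -0.026 and 0.026 m and y of spacer in the frame of steel_block between -0.026 and 0.026 m and z of spacer in the frame of steel_block between 0.018 and 0.023 m and angle between each of spacer, bearing's own z axis and vertical below 0.1 rad and x of bearing in the frame of blue_tray between -0.045 and 0.045 m and y of bearing in the frame of blue_tray between -0.05 and 0.05 m and z of bearing in the frame of blue_tray between 0 and 0.006 m and horizontal distance between gear and check_arbor below 0.004 m and z of gear in the frame of check_arbor between 0.022 and 0.0265 m and angle between gear's own z axis and vertical below 0.06 rad and linear speed of each of gear, bearing, spacer, collar below 0.01 m/s and angular speed of each of gear, bearing, spacer, collar below 0.1 rad/s); the robot touches nothing.
It also fails if it takes over 96 s, if anything falls off the work surface, if the arm or the gripper's body presses on something with over 40 N, if the wrist force passes 120 N, or if a joint passes its speed limit or range.

## Robot

A 6-joint arm with a two-finger parallel gripper is mounted at the origin on a cart in front of the work surface, level with it; the furniture and walls round the work are solid. World frame = base frame: x ahead of the robot, y to its left, z up, the work surface at z = 0. Lengths are in mm, angles in degrees, forces in N, time in s.
With the tool pointing down it reaches from about 350 to 850 mm from the base axis. Payload 8.1 kg.
Tool frame: the origin (TCP) lies at the very end of the fingers, on their centre line; the grasp point (between the pads) lies r.tcp_to_grasp behind it (r.tcp_to_grasp is the distance from the TCP to the grasp point, in mm); z points along the fingers, y is the line along which they close (so a half turn about z gives the same grasp; the last joint's range is limited). The gripper opens to 85 mm and grips with 20 to 120 N. Pads are 22 mm wide; open, the fingers measure 114 mm over their backs; the gripper's body (76 mm by 85 mm) begins 54 mm behind the grasp point. The pads swing forward as they close: fully open they stand 13 mm farther back than shut.
Start: joints at [-79.034, 7.471, 85.268, -0, 87.261, -4.893], TCP at [163.988, -577.16, 231.292] pointing down, gripper open.
Joint ranges: [-169.43, 169.43], [-51.17, 129.36], [1.28, 143.12], [-76.62, 256.62], [0, 156.53], [-152.29, 152.29]. Speed limits (degrees/s): [136.94, 136.94, 159.86, 180, 180, 180].

## Interface

Orientations are given as [roll, pitch, yaw] about the fixed x, y, z axes, in that order (R = Rz(yaw) Ry(pitch) Rx(roll)).
In Python, from bench import sense, viewer, order, r gives the robot as it stands.
- The arm moves only by the tool carry_out, never from a script. Its argument "increments" is one flat list of numbers, 7 for each row, row after row: the shift along the tool's x, y, z as a fraction of full scale, then the turn, a rotation vector about the tool's x, y, z as a fraction of full scale, then the opening, from -1 (shut) to 1 (fully open). A call has exactly 10 rows; each row is the pose to reach, as a shift and turn from the pose commanded when the call began, along the tool's axes at that moment, turning the shorter way round; what a row does not reach only later rows make up. Full scale, the value 1, is 400 mm for a shift and 2 pi rad for a turn. A row lasts 1/8 s, in which the tool goes at most 62.5 mm and 10.7 degrees, less where a joint would pass 70% of its speed; a pose out of reach is approached as far as the arm can. A call with a number of a shift or a turn outside -1 to 1 is refused whole. A call with a gripper value outside its range is refused whole. The fingers move at their own pace and stop on an object; "force" is the grip in N (left out, the last holds). Time passes only in rows, so rows that repeat a pose let the fingers close, or fill a call up. It gives the time, the measured TCP pose, the force, the opening and the grip force at its end, in the units of the state.
- sense(): the state, without advancing time (a new reading comes with each control period).
- viewer.snapshot(name): name is "side" or "top"; returns the picture (420x560x3 uint8, red, green, blue); there is no depth.
- viewer.get_calibration(name): a dict with "fx", "fy", "cx", "cy" (pixels), "R" (3x3) and "t" (3): a world point X has camera coordinates R X + t. Camera axes: x right, y down, z forward; pixel columns grow to the right and rows downward; lengths in mm; the calibration is good to about 2 mm. A picture is of the moment at which its call begins. get_calibration takes no time and is no camera call.
- order.hand_in(): hands the job in; it is judged then, once.
The state is a dict: "time": time; "joint_pos": joint angles; "qd": joint speeds; "joint_efforts": joint torques, N m; "tool_pos": TCP position; "tcp_rot": TCP orientation; "ft_force": force on the tool from outside, world axes, zero at the start; "wrist_torque": the same for the moment, N m; "finger_gap": finger opening in mm; "grip_force": force on a finger pad.
Only numpy, scipy, OpenCV 4.12 (cv2) and the standard library are available. Lean on these libraries where they do the work, as an engineer would, in place of code of your own. Each camera call takes 0.05 s, during which the arm holds its last target. There are 200 camera calls.

## Working session

There is one attempt and no reset: what is moved stays moved. The work goes in short steps, Python scripts to look and compute and a tool call to move; the robot and the scene stay as the last step left them, time stands still between calls to the robot, and variables do not carry over. Pictures are saved under pics/ and viewed, at most 14 in all, crops included, and the job is handed in when it is done.

Besides the shell and the picture viewer there is one more tool, called after ">>>" in YAML: its name, and indented under it one key for each argument. carry_out: Moves the arm, as the interface text tells. Its arguments: {"type":"object","properties":{"increments":{"type":"array"},"force":{"type":"number"}},"required":["increments"]}

```bash
mkdir -p pics; ls
python3 - <<'E'
from bench import sense, viewer, order, r
import cv2
for n in("side","top"):
    cv2.imwrite(f"pics/{n}0.png",cv2.resize(viewer.snapshot(n)[:,:,::-1],(800,600),interpolation=cv2.INTER_CUBIC))
    print(n,viewer.get_calibration(n))
print(sense(),r.tcp_to_grasp)
E
```

```text
pics
side {'fx': 455.9356180617118, 'fy': 455.9356180617118, 'cx': 276.29759210250256, 'cy': 208.5293002122918, 'R': array([[ 0.99972677,  0.00599   ,  0.02259435],
       [ 0.02311235, -0.39777216, -0.91719307],
       [ 0.00349342,  0.91746467, -0.39780192]]), 't': array([-615.40301838,  122.11080076,  908.25625189])}
top {'fx': 503.25601249038976, 'fy': 503.25601249038976, 'cx': 268.59609897988787, 'cy': 206.73012245212146, 'R': array([[-0.00783969, -0.9999667 , -0.0022664 ],
       [-0.9889936 ,  0.0080885 , -0.14773707],
       [ 0.14775048,  0.00108325, -0.98902408]]), 't': array([ 113.80995993,  606.56954923, 1280.6590429 ])}
{'time': 0.1, 'joint_pos': array([-7.90321787e+01,  7.51004986e+00,  8.53266260e+01,  8.89485672e-04,
        8.72616096e+01, -4.89383826e+00]), 'qd': array([ 0.04911989, -0.13974795, -0.12496132,  0.03312604, -0.03879149,
       -0.08070015]), 'joint_efforts': array([ 1.16106636e-03, -5.70953500e+01, -5.01942158e+01, -7.99944337e-05,
        8.21332389e-03,  3.12342740e-05]), 'tool_pos': array([ 163.90915007, -576.63675934,  230.32258614]), 'tcp_rot': array([-1.79902149e+02, -9.26986693e-03,  1.58616084e+01]), 'ft_force': array([0.29090895, 0.32807664, 0.3701747 ]), 'wrist_torque': array([ 0.03198764, -0.00548051,  0.01346582]), 'grip_force': 0.0, 'finger_gap': 85.70852331287826} 18.700000000000003
```

View pics/side0.png

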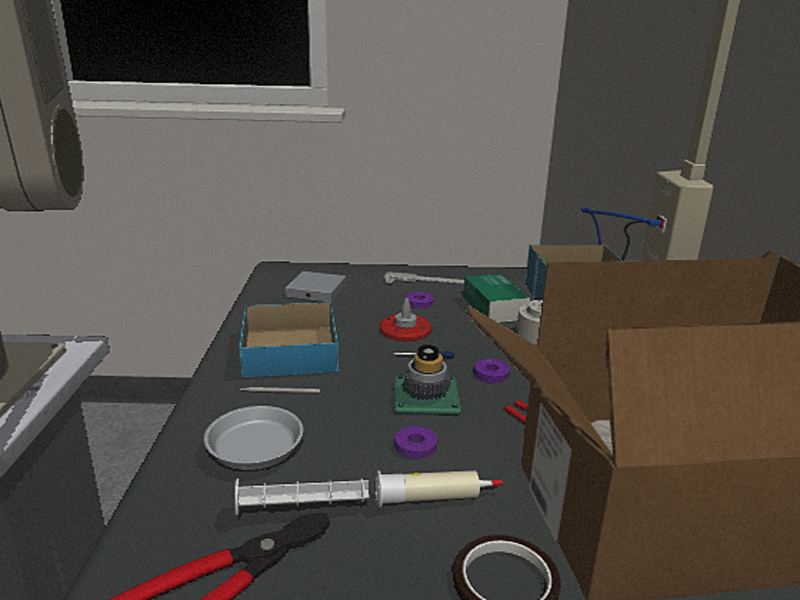

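View pics/top0.png

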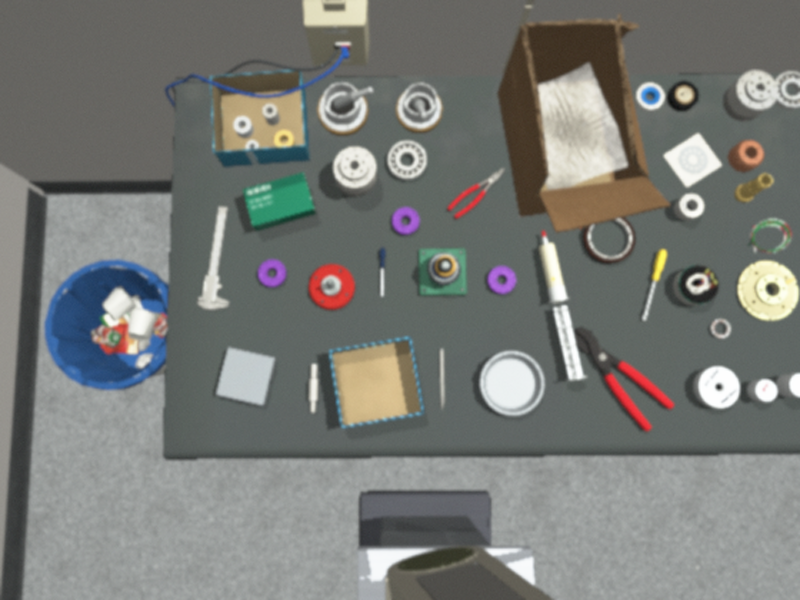

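The side view shows the stack at (428,370), arbor (406,320), tray (290,340), dish (254,437) and block (316,286). In the top view they are: stand (442,272), arbor (331,286), block (246,376), tray (376,383), dish (511,383), all in 800x600 pixels. Next I measure them.

```bash
cat > h.py <<'E'
import numpy as np, cv2
from bench import sense, viewer, order, r
def ray(n,px):
    c=viewer.get_calibration(n); R=np.array(c["R"]); C=-R.T@np.array(c["t"])
    return C, R.T@np.array([(px[0]-c["cx"])/c["fx"],(px[1]-c["cy"])/c["fy"],1.])
def onz(n,px,z):
    C,d=ray(n,px); return (C+d*(z-C[2])/d[2])[:2]
def proj(n,X):
    c=viewer.get_calibration(n); p=np.array(c["R"])@np.array(X,float)+np.array(c["t"])
    return np.array([c["fx"]*p[0]/p[2]+c["cx"],c["fy"]*p[1]/p[2]+c["cy"]])
def hsv(n): 
    im=viewer.snapshot(n); return im,cv2.cvtColor(im,cv2.COLOR_RGB2HSV)
def blob(m,near,rad=60):
    """contour of the mask closest to 'near' with real area"""
    cs=cv2.findContours(m.astype(np.uint8),cv2.RETR_EXTERNAL,cv2.CHAIN_APPROX_NONE)[0]
    cs=[c for c in cs if cv2.contourArea(c)>25 and np.hypot(*(c.reshape(-1,2).mean(0)-near))<rad]
    return max(cs,key=cv2.contourArea)
E
python3 - <<'E'
from h import *
np.set_printoptions(precision=1,suppress=True)
im,h=hsv("top"); H,S,V=[h[...,i].astype(int) for i in range(3)]
def rectz(c,z):
    w=np.array([onz("top",p,z) for p in c.reshape(-1,2)],np.float32); return cv2.minAreaRect(w), cv2.minEnclosingCircle(w)
for nm,m,near,z in [
 ("stand",(H>60)&(H<90)&(S>90),(309,190),10),
 ("arbor",((H<8)|(H>172))&(S>150),(232,200),12),
 ("block",(V>125)&(S<45),(172,263),20),
 ("dish",(V>120)&(S<40),(358,268),22),
 ("tray",(V>90)&(S>70),(263,268),48)]:
    c=blob(m,near); (a,b)=rectz(c,z); print(nm,cv2.contourArea(c),"rect",np.array(a[0]),np.array(a[1]),a[2],"circ",np.array(b[0]),b[1])
crop=lambda x,y:cv2.resize(im[y-35:y+35,x-46:x+46,::-1],(400,304),interpolation=cv2.INTER_NEAREST)
im2=viewer.snapshot("side")
c2=lambda x,y:cv2.resize(im2[y-35:y+35,x-46:x+46,::-1],(400,304),interpolation=cv2.INTER_NEAREST)
cv2.imwrite("pics/crop.png",np.vstack([np.hstack([crop(309,190),crop(232,200)]),np.hstack([c2(300,265),c2(284,225)])])[:600])
E
```

```text
stand 324.0 rect [658.   -1.4] [87.  82.9] 89.53096008300781 circ [654.9  -0.7] 55.84623336791992
arbor 735.5 rect [631.2 208.6] [85.3 82.4] 44.669456481933594 circ [631.  208.7] 43.02622604370117
block 1166.0 rect [463.7 366.3] [92.1 93. ] 77.26432800292969 circ [464.4 366.5] 62.576026916503906
dish 1640.0 rect [ 446.4 -126.5] [118.5 120.6] 88.41757202148438 circ [ 447.2 -126.3] 61.259281158447266
tray 2458.0 rect [449.2 124.8] [127.  135.6] 9.23144817352295 circ [449.1 125.5] 89.68746185302734
```

View pics/crop.png

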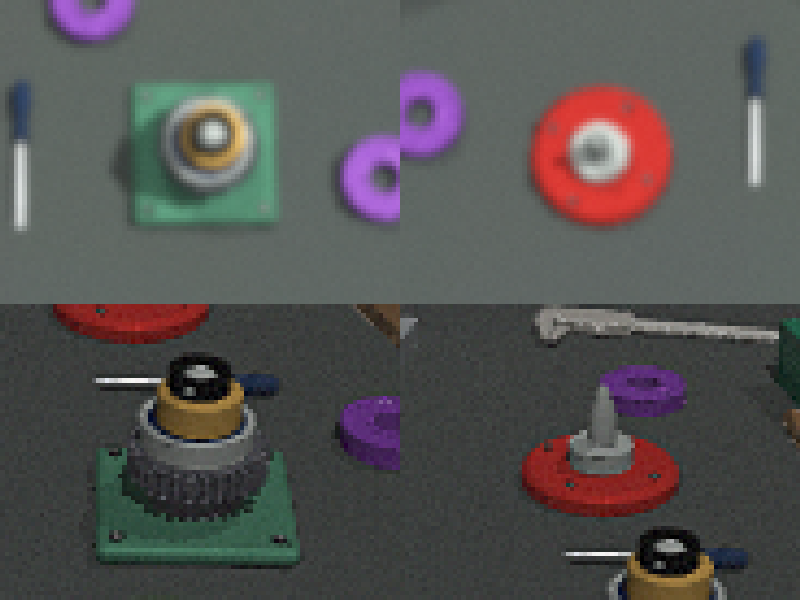

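The crop shows the stand base, pin tip and arbor nose clearly. Now I cross-check both axes in the two views.

Run:
```python
from h import *
np.set_printoptions(precision=1,suppress=True)
def tri(a,b):
    C1,d1=ray("top",a);C2,d2=ray("side",b); s=np.linalg.lstsq(np.c_[d1,-d2],C2-C1,rcond=None)[0]
    return C1+s[0]*d1, C2+s[1]*d2
print("stand base",onz("top",(310.15-.5,190.45-.5),10)," pin",onz("top",(311.3,185.1),74),onz("side",(299.3,243.1),74),tri((311.3,185.1),(299.3,243.1)))
print("arbor foot",onz("top",(231.7,200.2),12)," tip",onz("top",(597/4.348-92+186-.5,199.5),58),onz("side",(284.,209),58))
# hsv fits: arbor foot ellipse top, stand base both views, brass
for n,near in (("top",(309,190)),("side",(300,265))):
    im,h=hsv(n);H,S,V=[h[...,i].astype(int) for i in range(3)]
    for nm,m,nr,z in (("green",(H>55)&(H<90)&(S>60),near,10),("brass",(H>10)&(H<25)&(S>110),proj(n,(655,0,60)),65),("red",((H<8)|(H>172))&(S>150),proj(n,(631,209,12)),12)):
        c=blob(cv2.morphologyEx(m.astype(np.uint8),cv2.MORPH_CLOSE,np.ones((3,3))),nr,20); w=np.array([onz(n,p,z) for p in c.reshape(-1,2)],np.float32)
        b=cv2.boundingRect(c); print(n,nm,cv2.contourArea(c),w.min(0),w.max(0),(w.min(0)+w.max(0))/2)
```

```text
stand base [657.9  -3. ]  pin [659.   -2.2] [658.6   5.7] (array([658.2,  -1.9,  78. ]), array([658.1,  -1.9,  78. ]))
arbor foot [631.1 208.7]  tip [625.5 207.6] [631.2 207.1]
top green 1042.0 [613.5 -47.7] [702.5  42.9] [658.   -2.4]
top brass 36.0 [642.3 -18. ] [671.5  13.6] [656.9  -2.2]
top red 735.0 [588.  167.3] [673.  251.2] [630.5 209.3]
side green 696.5 [614.5 -59.1] [703.   40.9] [658.7  -9.1]
side brass 169.0 [640.  -44.6] [677.5   5.8] [658.7 -19.4]
side red 374.5 [589.3 146.5] [673.4 243.5] [631.4 195. ]
```

Stand at (658,-2.3), arbor (631,208.7), dish (447,-126.4), block (464,366.4), tray (449,125). The sizes fit. Moving towards the stand, yaw to 0.

>>> carry_out:
  increments: [1,-0.66,0,0,0,0.04406,0.3,1,-0.66,0,0,0,0.04406,0.3,1,-0.66,0,0,0,0.04406,0.3,1,-0.66,0,0,0,0.04406,0.3,1,-0.66,0,0,0,0.04406,0.3,1,-0.66,0,0,0,0.04406,0.3,1,-0.66,0,0,0,0.04406,0.3,1,-0.66,0,0,0,0.04406,0.3,1,-0.66,0,0,0,0.04406,0.3,1,-0.66,0,0,0,0.04406,0.3]
  force: 30

```text
time: 1.55
tool_pos: [476.3, -214.1, 231.2]
tcp_rot: [180.0, 0.0, 0.0]
ft_force: [0.8, 1.0, 0.3]
finger_gap: 55.7
grip_force: 0.0
```

>>> carry_out:
  increments: [0.4535,-0.529,0.2,0,0,0,0.3,0.4535,-0.529,0.2,0,0,0,0.3,0.4535,-0.529,0.2,0,0,0,0.3,0.4535,-0.529,0.2,0,0,0,0.3,0.4535,-0.529,0.2,0,0,0,0.3,0.4535,-0.529,0.2,0,0,0,0.3,0.4535,-0.529,0.328,0,0,0,0.3,0.4535,-0.529,0.328,0,0,0,0.3,0.4535,-0.529,0.328,0,0,0,0.3,0.4535,-0.529,0.328,0,0,0,0.3]

```text
time: 2.8
tool_pos: [659.5, -3.2, 103.0]
tcp_rot: [180.0, -0.2, -0.1]
ft_force: [-0.1, 0.3, 0.2]
finger_gap: 55.7
grip_force: 0.0
```

Run:
```python
from h import *
im=viewer.snapshot("side"); print(sense()["tool_pos"],sense()["finger_gap"])
cv2.imwrite("pics/a.png",cv2.resize(im[180:300,220:380,::-1],(800,600),interpolation=cv2.INTER_CUBIC))
```

```text
[659.42419985  -2.97608881 102.84662691] 55.43380630577414
```

View pics/a.png

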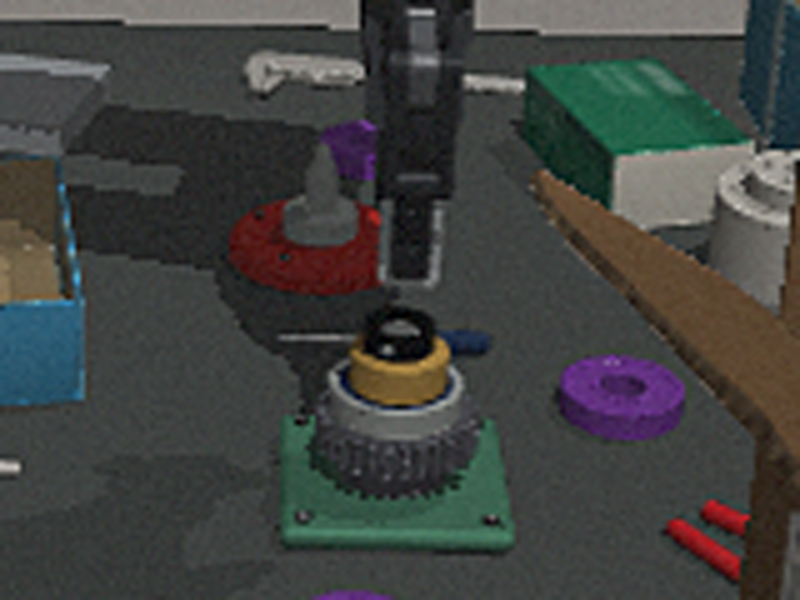

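The finger is above the stack at picture (411,285), and the collar is at (399,325). The lateral offset is within about 2 mm. Descending with the fingers still open to check settling.

>>> carry_out:
  increments: [0,0,0.02,0,0,0,0.2,0,0,0.04,0,0,0,0.2,0,0,0.06,0,0,0,0.2,0,0,0.08,0,0,0,0.2,0,0,0.0825,0,0,0,0.2,0,0,0.0825,0,0,0,0.2,0,0,0.0825,0,0,0,0.2,0,0,0.0825,0,0,0,0.2,0,0,0.0825,0,0,0,0.2,0,0,0.0825,0,0,0,0.2]

```text
time: 4.1
tool_pos: [658.1, -2.3, 67.2]
tcp_rot: [180.0, -0.0, -0.0]
ft_force: [0.4, -0.6, -0.1]
finger_gap: 51.0
grip_force: 0.0
```

>>> carry_out:
  increments: [0,0,0,0,0,0,-0.7,0,0,0,0,0,0,-0.7,0,0,0,0,0,0,-0.7,0,0,0,0,0,0,-0.7,0,0,0,0,0,0,-0.7,0,0,0,0,0,0,-0.7,0,0,-0.02,0,0,0,-0.7,0,0,-0.05,0,0,0,-0.7,0,0,-0.1,0,0,0,-0.7,0,0,-0.15,0,0,0,-0.7]

```text
time: 5.35
tool_pos: [658.3, -1.9, 129.0]
tcp_rot: [-180.0, -0.1, 0.0]
ft_force: [0.1, 0.3, -0.4]
finger_gap: 26.1
grip_force: 30.1
```

>>> carry_out:
  increments: [-0.1,0.06,0,0,0,0,-0.7,-0.2,0.12,0,0,0,0,-0.7,-0.3,0.18,0,0,0,0,-0.7,-0.4,0.24,0,0,0,0,-0.7,-0.48,0.285,0,0,0,0,-0.7,-0.5275,0.31,0.03,0,0,0,-0.7,-0.5275,0.31,0.09,0,0,0,-0.7,-0.5275,0.31,0.15,0,0,0,-0.7,-0.5275,0.31,0.2,0,0,0,-0.7,-0.5275,0.31,0.23,0,0,0,-0.7]

```text
time: 6.6
tool_pos: [447.3, -126.3, 35.4]
tcp_rot: [180.0, -0.0, -0.0]
ft_force: [0.2, -0.6, 0.2]
finger_gap: 25.7
grip_force: 30.1
```

>>> carry_out:
  increments: [0,0,0.03,0,0,0,-0.7,0,0,0.055,0,0,0,-0.7,0,0,0.069,0,0,0,-0.7,0,0,0.069,0,0,0,-0.7,0,0,0.069,0,0,0,0,0,0,0.069,0,0,0,0.1,0,0,0.069,0,0,0,0.1,0,0,0.05,0,0,0,0.1,0,0,0,0,0,0,0.1,0,0,-0.1,0,0,0,0.1]

```text
time: 7.85
tool_pos: [445.5, -125.7, 74.7]
tcp_rot: [-179.9, 0.2, -0.0]
ft_force: [0.9, -0.4, -0.6]
finger_gap: 46.7
grip_force: 0.0
```

>>> carry_out:
  increments: [0.05,-0.03,-0.1,0,0,0,0.3,0.16,-0.09,-0.1,0,0,0,0.3,0.27,-0.155,-0.1,0,0,0,0.3,0.38,-0.22,-0.1,0,0,0,0.3,0.48,-0.28,-0.1,0,0,0,0.3,0.5275,-0.31,-0.1,0,0,0,0.3,0.5275,-0.31,-0.1,0,0,0,0.3,0.5275,-0.31,-0.1,0,0,0,0.3,0.5275,-0.31,-0.04,0,0,0,0.3,0.5275,-0.31,-0.04,0,0,0,0.3]

```text
time: 9.1
tool_pos: [655.5, -3.0, 89.1]
tcp_rot: [-180.0, 0.3, -0.1]
ft_force: [0.4, 0.3, -1.0]
finger_gap: 55.6
grip_force: 0.0
```

Run:
```python
from h import *
im=viewer.snapshot("side"); im2=viewer.snapshot("top")
a=cv2.resize(im[200:320,140:380,::-1],(800,400),interpolation=cv2.INTER_CUBIC)
b=cv2.resize(im2[225:315,270:510,::-1],(533,200),interpolation=cv2.INTER_CUBIC)
o=np.zeros((600,800,3),np.uint8);o[:400]=a;o[400:,:533]=b
cv2.imwrite("pics/b.png",o)
```

```text
(no output)
```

View pics/b.png

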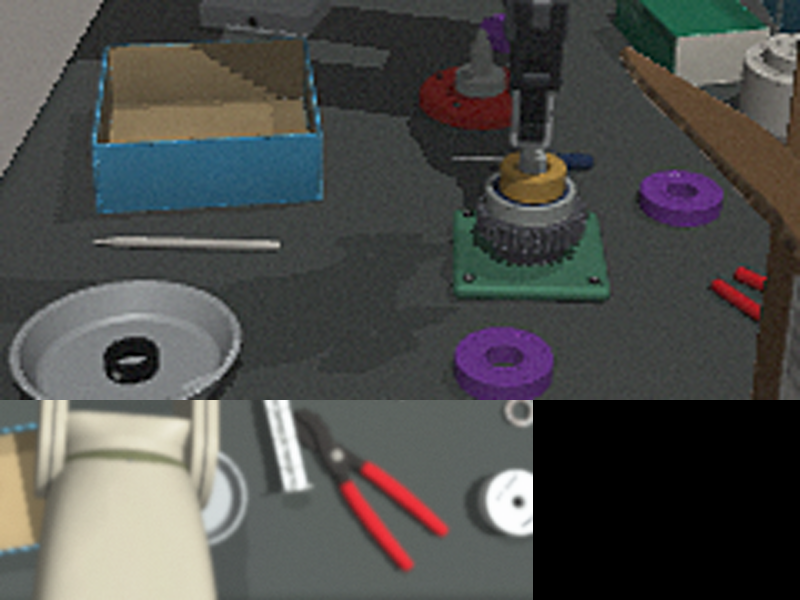

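The collar lies flat and central in the dish at (132,360); the spacer is now exposed on the pin. Descending, gripping and lifting.

>>> carry_out:
  increments: [0,0,0.03,0,0,0,0.3,0,0,0.07,0,0,0,0.3,0,0,0.098,0,0,0,0.3,0,0,0.098,0,0,0,0.3,0,0,0.098,0,0,0,-0.5,0,0,0.098,0,0,0,-0.5,0,0,0.098,0,0,0,-0.5,0,0,0.098,0,0,0,-0.5,0,0,0.098,0,0,0,-0.5,0,0,0.095,0,0,0,-0.5]
  force: 40

```text
time: 10.45
tool_pos: [658.0, -2.7, 52.9]
tcp_rot: [180.0, 0.0, -0.0]
ft_force: [0.2, -5.5, -4.1]
finger_gap: 35.3
grip_force: 40.3
```

>>> carry_out:
  increments: [0,0,-0.02,0,0,0,-0.5,0,0,-0.07,0,0,0,-0.5,0,0,-0.15,0,0,0,-0.5,-0.03,-0.06,-0.2,0,0,0,-0.5,-0.09,-0.17,-0.2,0,0,0,-0.5,-0.15,-0.29,-0.2,0,0,0,-0.5,-0.21,-0.4,-0.2,0,0,0,-0.5,-0.27,-0.51,-0.2,0,0,0,-0.5,-0.33,-0.63,-0.2,0,0,0,-0.5,-0.38,-0.72,-0.2,0,0,0,-0.5]

```text
time: 11.7
tool_pos: [504.6, 288.5, 133.6]
tcp_rot: [-179.9, -0.0, 0.1]
ft_force: [-0.2, -0.3, -1.0]
finger_gap: 35.3
grip_force: 41.0
```

>>> carry_out:
  increments: [-0.05,-0.1,0,0,0,0,-0.5,-0.09,-0.175,0,0,0,0,-0.5,-0.105,-0.202,0.02,0,0,0,-0.5,-0.105,-0.202,0.06,0,0,0,-0.5,-0.105,-0.202,0.11,0,0,0,-0.5,-0.105,-0.202,0.16,0,0,0,-0.5,-0.105,-0.202,0.21,0,0,0,-0.5,-0.105,-0.202,0.24,0,0,0,-0.5,-0.105,-0.202,0.2575,0,0,0,-0.5,-0.105,-0.202,0.2575,0,0,0,-0.5]

```text
time: 12.95
tool_pos: [464.0, 366.4, 29.8]
tcp_rot: [180.0, 0.0, -0.0]
ft_force: [-0.4, -0.3, -0.5]
finger_gap: 35.4
grip_force: 41.1
```

Run:
```python
from h import *
im=viewer.snapshot("side"); 
cv2.imwrite("pics/c.png",cv2.resize(im[150:240,150:270,::-1],(800,600),interpolation=cv2.INTER_CUBIC)); print(sense()["tool_pos"],sense()["ft_force"],proj("side",(464,366.4,20)))
```

```text
[464.32498912 366.69622613  30.43784175] [-0.00604174 -0.72441425 -1.29469028] [221.46985057 197.02019482]
```

View pics/c.png

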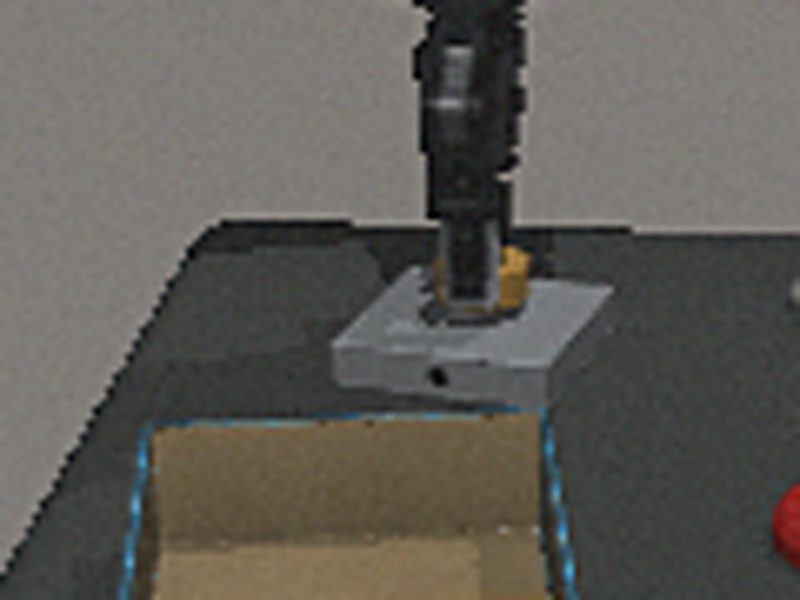

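The spacer is held above the middle of the block at (482,285). Setting it down, releasing and rising.

>>> carry_out:
  increments: [0,0,0.008,0,0,0,-0.5,0,0,0.014,0,0,0,-0.5,0,0,0.018,0,0,0,-0.5,0,0,0.0185,0,0,0,-0.5,0,0,0.0185,0,0,0,0.1,0,0,0.0185,0,0,0,0.3,0,0,0.0185,0,0,0,0.3,0,0,0.0,0,0,0,0.4,0,0,-0.08,0,0,0,0.5,0,0,-0.18,0,0,0,0.5]

```text
time: 14.25
tool_pos: [463.3, 366.0, 102.4]
tcp_rot: [179.9, 0.1, -0.0]
ft_force: [-0.2, 0.4, 0.6]
finger_gap: 64.0
grip_force: 0.0
```

>>> carry_out:
  increments: [0.06,0.115,0,0,0,0,0.5,0.13,0.247,0,0,0,0,0.5,0.2,0.38,0,0,0,0,0.5,0.27,0.513,0,0,0,0,0.5,0.34,0.646,0,0,0,0,0.5,0.41,0.779,0,0,0,0,0.5,0.46,0.874,0,0,0,0,0.5,0.485,0.9218,0,0,0,0,0.5,0.485,0.9218,0,0,0,0,0.5,0.485,0.9218,0,0,0,0,0.5]

```text
time: 15.5
tool_pos: [657.5, -0.8, 102.0]
tcp_rot: [-180.0, 0.0, 0.1]
ft_force: [0.9, 0.1, -0.1]
finger_gap: 64.2
grip_force: 0.0
```

Run:
```python
from h import *
im=viewer.snapshot("side"); print(sense()["tool_pos"])
cv2.imwrite("pics/d.png",np.hstack([cv2.resize(im[150:270,150:230,::-1],(400,600),interpolation=cv2.INTER_CUBIC),cv2.resize(im[190:310,260:340,::-1],(400,600),interpolation=cv2.INTER_CUBIC)]))
```

```text
[ 6.57463974e+02 -5.88285900e-01  1.02054041e+02]
```

View pics/d.png

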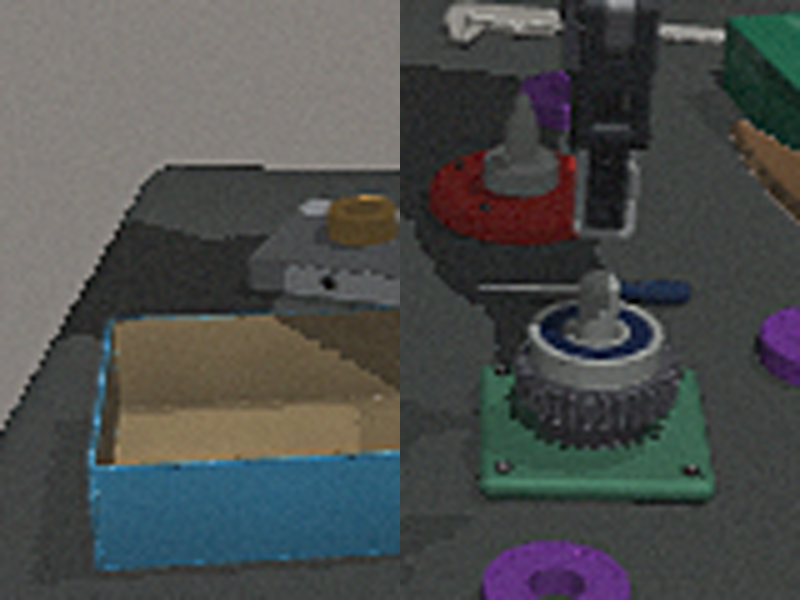

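The spacer stands on the block at (360,220) and the bearing is exposed at (597,330). Taking the bearing next.

>>> carry_out:
  increments: [0,0,0.03,0,0,0,0.6,0,0,0.07,0,0,0,0.6,0,0,0.11,0,0,0,0.6,0,0,0.145,0,0,0,0.6,0,0,0.159,0,0,0,0.6,0,0,0.159,0,0,0,-0.1,0,0,0.159,0,0,0,-0.1,0,0,0.159,0,0,0,-0.1,0,0,0.159,0,0,0,-0.1,0,0,0.159,0,0,0,-0.1]

```text
time: 16.8
tool_pos: [658.3, -2.6, 38.9]
tcp_rot: [180.0, -0.0, -0.0]
ft_force: [-0.3, -4.5, 0.7]
finger_gap: 49.5
grip_force: 42.0
```

>>> carry_out:
  increments: [0,0,-0.02,0,0,0,-0.1,0,0,-0.06,0,0,0,-0.1,0,0,-0.12,0,0,0,-0.1,0,0,-0.18,0,0,0,-0.1,-0.04,-0.024,-0.2,0,0,0,-0.1,-0.14,-0.085,-0.2,0,0,0,-0.1,-0.26,-0.158,-0.2,0,0,0,-0.1,-0.38,-0.231,-0.2,0,0,0,-0.1,-0.48,-0.29,-0.2,0,0,0,-0.1,-0.5225,-0.318,-0.2,0,0,0,-0.1]

```text
time: 18.05
tool_pos: [446.7, 126.7, 118.5]
tcp_rot: [-179.9, 0.0, 0.1]
ft_force: [0.0, -0.2, -2.6]
finger_gap: 49.3
grip_force: 43.5
```

Run:
```python
from h import *
im=viewer.snapshot("side"); s=sense();print(s["tool_pos"],s["grip_force"])
cv2.imwrite("pics/e.png",cv2.resize(im[150:300,140:340,::-1],(800,600),interpolation=cv2.INTER_CUBIC))
```

```text
[445.72925308 127.52663386 118.409534  ] 43.48962239921093
```

View pics/e.png

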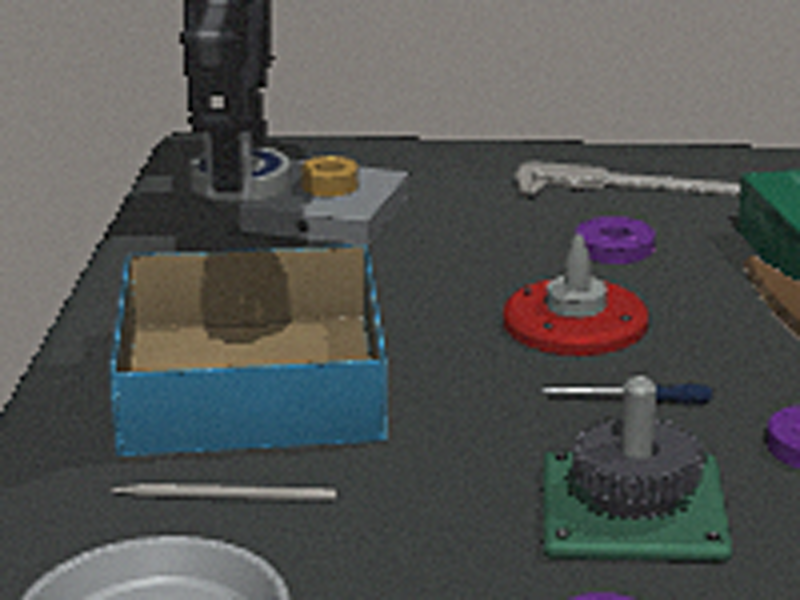

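The bearing is held level at (240,172) over the tray. Lowering into the tray.

>>> carry_out:
  increments: [0,0,0.0,0,0,0,-0.1,0,0,0.04,0,0,0,-0.1,0,0,0.09,0,0,0,-0.1,0,0,0.14,0,0,0,-0.1,0,0,0.19,0,0,0,-0.1,0,0,0.24,0,0,0,-0.1,0,0,0.27,0,0,0,-0.1,0,0,0.28,0,0,0,-0.1,0,0,0.288,0,0,0,-0.1,0,0,0.288,0,0,0,-0.1]

```text
time: 19.35
tool_pos: [449.4, 125.0, 3.6]
tcp_rot: [-180.0, -0.0, -0.0]
ft_force: [-0.0, 0.1, -1.9]
finger_gap: 49.3
grip_force: 43.5
```

>>> carry_out:
  increments: [0,0,0,0,0,0,-0.1,0,0,0.001,0,0,0,0.3,0,0,0.001,0,0,0,0.6,0,0,0.001,0,0,0,0.6,0,0,0.0,0,0,0,0.6,0,0,-0.04,0,0,0,0.6,0,0,-0.1,0,0,0,0.6,0,0,-0.18,0,0,0,0.6,0,0,-0.26,0,0,0,0.8,0,0,-0.26,0,0,0,1]

```text
time: 20.6
tool_pos: [451.7, 125.4, 111.6]
tcp_rot: [-179.9, -0.4, -0.0]
ft_force: [0.1, -0.6, -0.2]
finger_gap: 85.2
grip_force: 0.0
```

>>> carry_out:
  increments: [0.08,0.049,0,0,0,0,1,0.2,0.123,0,0,0,0,1,0.32,0.198,0,0,0,0,1,0.43,0.265,0,0,0,0,1,0.5,0.309,0,0,0,0,1,0.5225,0.3225,0,0,0,0,1,0.5225,0.3225,0,0,0,0,1,0.5225,0.3225,0.04,0,0,0,1,0.5225,0.3225,0.08,0,0,0,1,0.5225,0.3225,0.1,0,0,0,1]

```text
time: 21.85
tool_pos: [656.1, -3.3, 64.8]
tcp_rot: [-180.0, 0.2, 0.0]
ft_force: [0.2, -0.8, 0.3]
finger_gap: 85.5
grip_force: 0.0
```

>>> carry_out:
  increments: [0,0,0.03,0,0,0,1,0,0,0.07,0,0,0,1,0,0,0.1,0,0,0,1,0,0,0.12,0,0,0,1,0,0,0.126,0,0,0,1,0,0,0.126,0,0,0,0.2,0,0,0.126,0,0,0,0.2,0,0,0.126,0,0,0,0.2,0,0,0.126,0,0,0,0.2,0,0,0.126,0,0,0,0.2]
  force: 60

```text
time: 23.1
tool_pos: [659.0, -4.1, 18.1]
tcp_rot: [180.0, -0.1, 0.0]
ft_force: [-0.3, -1.1, 5.1]
finger_gap: 61.5
grip_force: 66.3
```

>>> carry_out:
  increments: [0,0,-0.01,0,0,0,0.2,0,0,-0.04,0,0,0,0.2,0,0,-0.08,0,0,0,0.2,0,0,-0.13,0,0,0,0.2,0,0,-0.18,0,0,0,0.2,0,0,-0.19,0,0,0,0.2,0,-0.06,-0.19,0,0,0,0.2,-0.02,-0.16,-0.19,0,0,0,0.2,-0.03,-0.26,-0.19,0,0,0,0.2,-0.04,-0.34,-0.19,0,0,0,0.2]

```text
time: 24.35
tool_pos: [640.7, 134.7, 91.8]
tcp_rot: [-180.0, 0.1, 0.1]
ft_force: [0.4, -0.4, -3.5]
finger_gap: 60.8
grip_force: 65.7
```

>>> carry_out:
  increments: [-0.01,-0.08,0,0,0,0,0.2,-0.02,-0.15,0,0,0,0,0.2,-0.0275,-0.192,0,0,0,0,0.2,-0.0275,-0.192,0,0,0,0,0.2,-0.0275,-0.192,0,0,0,0,0.2,-0.0275,-0.192,0,0,0,0,0.2,-0.0275,-0.192,0,0,0,0,0.2,-0.0275,-0.192,0,0,0,0,0.2,-0.0275,-0.192,0,0,0,0,0.2,-0.0275,-0.192,0,0,0,0,0.2]

```text
time: 25.6
tool_pos: [631.0, 208.7, 92.9]
tcp_rot: [-180.0, -0.0, -0.0]
ft_force: [-0.1, -0.7, -3.0]
finger_gap: 61.2
grip_force: 65.8
```

Run:
```python
from h import *
im=viewer.snapshot("side"); s=sense();print(s["tool_pos"],s["grip_force"],s["ft_force"])
for X in ((631,208.7,100),(631,208.7,24),(631,208.7,58)): print((proj("side",X)-(224,150))*6.667)
cv2.imwrite("pics/f.png",cv2.resize(im[150:240,224:344,::-1],(800,600),interpolation=cv2.INTER_CUBIC))
```

```text
[631.01520415 208.78388578  92.89825624] 65.76090959832072 [ 0.54024677  0.03481413 -2.15984711]
[402.8545501  281.35126805]
[396.57661621 478.33272767]
[399.34167132 391.57415369]
```

View pics/f.png

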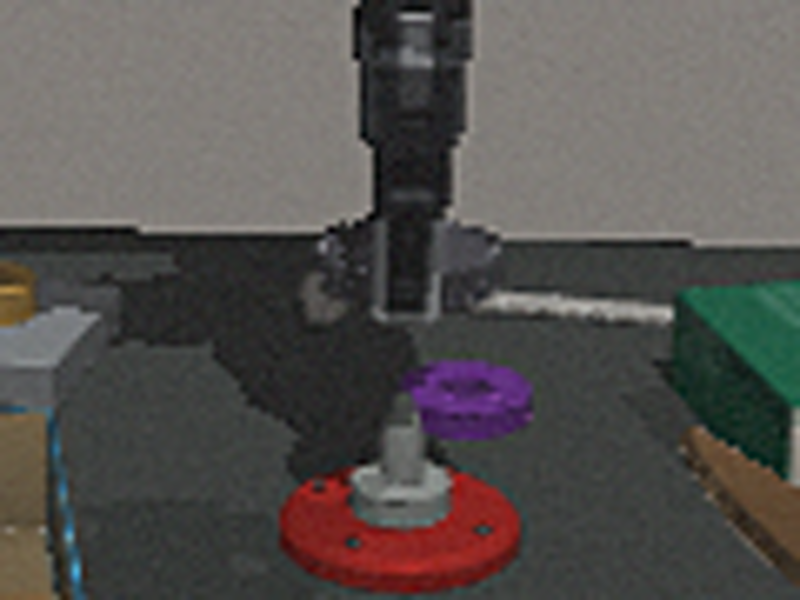

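The gear is held level at (409,265); its centre lines up with the pin tip at (404,395) once height is allowed for. Lowering.

>>> carry_out:
  increments: [0,0,0.03,0,0,0,0.2,0,0,0.06,0,0,0,0.2,0,0,0.08,0,0,0,0.2,0,0,0.1,0,0,0,0.2,0,0,0.11,0,0,0,0.2,0,0,0.12,0,0,0,0.2,0,0,0.13,0,0,0,0.2,0,0,0.135,0,0,0,0.2,0,0,0.14,0,0,0,0.2,0,0,0.14,0,0,0,0.2]

```text
time: 26.9
tool_pos: [631.0, 208.8, 36.8]
tcp_rot: [180.0, 0.0, -0.0]
ft_force: [1.1, 0.2, -3.1]
finger_gap: 60.7
grip_force: 65.8
```

No side force yet, so I continue to the shoulder.

>>> carry_out:
  increments: [0,0,0.006,0,0,0,0.2,0,0,0.012,0,0,0,0.2,0,0,0.018,0,0,0,0.2,0,0,0.024,0,0,0,0.2,0,0,0.03,0,0,0,0.2,0,0,0.036,0,0,0,0.2,0,0,0.041,0,0,0,0.2,0,0,0.045,0,0,0,0.2,0,0,0.045,0,0,0,0.2,0,0,0.045,0,0,0,0.2]

```text
time: 28.15
tool_pos: [631.0, 208.8, 18.9]
tcp_rot: [-180.0, 0.0, 0.0]
ft_force: [-0.6, -0.7, -4.7]
finger_gap: 60.9
grip_force: 65.8
```

>>> carry_out:
  increments: [0,0,0.002,0,0,0,0.2,0,0,0.003,0,0,0,0.2,0,0,0.003,0,0,0,0.6,0,0,0.003,0,0,0,0.9,0,0,0.003,0,0,0,1,0,0,0.003,0,0,0,1,0,0,-0.02,0,0,0,1,0,0,-0.08,0,0,0,1,0,0,-0.16,0,0,0,1,0,0,-0.24,0,0,0,1]

```text
time: 29.4
tool_pos: [631.1, 208.8, 116.5]
tcp_rot: [-180.0, -0.0, -0.0]
ft_force: [1.1, 0.5, 0.0]
finger_gap: 85.2
grip_force: 0.0
```

>>> carry_out:
  increments: [-0.1,0.1,-0.1,0,0,0,1,-0.2,0.2,-0.2,0,0,0,1,-0.3,0.3,-0.3,0,0,0,1,-0.4,0.4,-0.3,0,0,0,1,-0.5,0.5,-0.3,0,0,0,1,-0.5,0.6,-0.3,0,0,0,1,-0.5,0.7,-0.3,0,0,0,1,-0.5,0.8,-0.3,0,0,0,1,-0.5,0.9,-0.3,0,0,0,1,-0.5,1,-0.3,0,0,0,1]

```text
time: 30.65
tool_pos: [431.0, -192.6, 235.9]
tcp_rot: [180.0, -0.1, -0.0]
ft_force: [0.9, 0.2, -0.2]
finger_gap: 85.4
grip_force: 0.0
```

>>> carry_out:
  increments: [0,0.1,0,0,0,0,1,-0.1,0.2,0,0,0,0,1,-0.2,0.3,0,0,0,0,1,-0.2,0.4,0,0,0,0,1,-0.2,0.5,0,0,0,0,1,-0.2,0.6,0,0,0,0,1,-0.2,0.7,0,0,0,0,1,-0.2,0.75,0,0,0,0,1,-0.2,0.75,0,0,0,0,1,-0.2,0.75,0,0,0,0,1]

```text
time: 31.9
tool_pos: [351.1, -490.6, 235.2]
tcp_rot: [-180.0, -0.0, 0.0]
ft_force: [-0.2, 0.0, -0.3]
finger_gap: 85.5
grip_force: 0.0
```

Run:
```python
from h import *
im=viewer.snapshot("side");t=viewer.snapshot("top"); s=sense();print(s["tool_pos"],s["time"])
a=cv2.resize(im[150:320,130:340,::-1],(400,324),interpolation=cv2.INTER_CUBIC)
b=cv2.resize(im[180:250,244:330,::-1],(400,324),interpolation=cv2.INTER_CUBIC)
c=cv2.resize(t[170:310,140:400,::-1],(512,276),interpolation=cv2.INTER_CUBIC)
o=np.zeros((600,800,3),np.uint8);o[:324,:400]=a;o[:324,400:]=b;o[324:,:512]=c
cv2.imwrite("pics/g.png",o)
```

```text
[ 351.2745853  -490.40143136  235.33542932] 32.0
```

View pics/g.png

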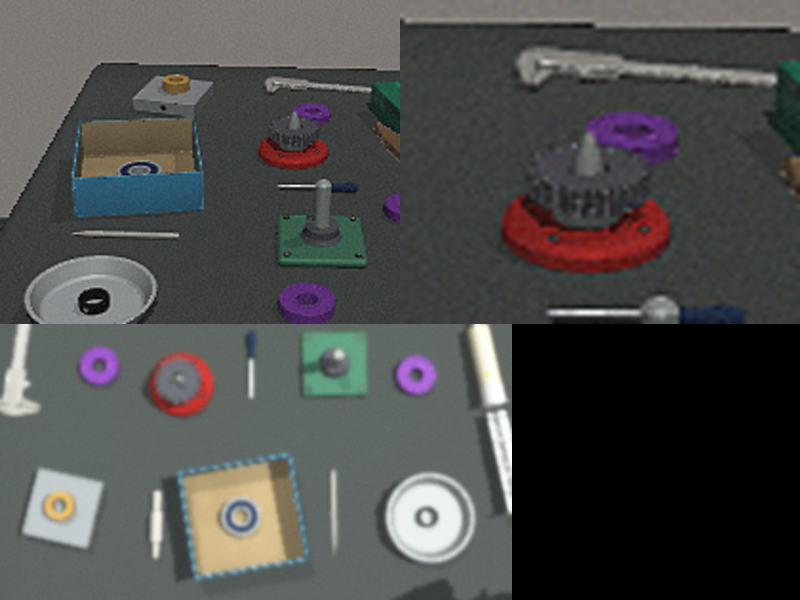

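The top view shows the spacer mid-block (60,506), the bearing flat in the tray (240,516) and the collar in the dish (427,517). The gear is on the arbor at (589,180) in the side crop. One numeric check of the gear's seating follows.

Run:
```python
from h import *
np.set_printoptions(precision=1,suppress=True)
f=lambda p:(p-np.array([244,180]))*np.array([400/86,324/70])
for X in ((631,208.7-32,24),(631,208.7-32,38),(631,208.7+32,38),(599,208.7,31),(663,208.7,31),(631,208.7,58),(631,208.7-44,12)): print(X,f(proj("side",X)))
im,h=hsv("top"); g=im[185:216,215:250].astype(int)
R=im.astype(int); m=(h[...,1]<60)
c=blob(m&(np.hypot(*(np.indices(m.shape)[::-1]-proj("top",(631,208.7,38))[:,None,None]))<19),proj("top",(631,208.7,38)),15)
w=np.array([onz("top",p,38) for p in c.reshape(-1,2)],np.float32); print(cv2.minEnclosingCircle(w),w.min(0),w.max(0))
```

```text
(631, 176.7, 24) [184.2 220.2]
(631, 176.7, 38) [185. 195.]
(631, 240.7, 38) [183.9 143.6]
(599, 208.7, 31) [121.8 179.5]
(663, 208.7, 31) [246.3 182.4]
(631, 208.7, 58) [185.6 133. ]
(631, 164.7, 12) [183.7 252.2]
((631.1820678710938, 211.3905029296875), 29.680265426635742) [603.3 184.7] [659.8 240.5]
```

The gear's edges match the seated projection to about 1 mm: back top row 143, bottom row 222 and tip row 133. Handing in.

```bash
python3 -c "
from bench import order; print(order.hand_in())"
```

```text
the job is handed in; nothing more can be done
None
```

I handed the job in at about 32 s: collar in the dish, spacer on the block, bearing in the tray and gear seated on the arbor, all checked in the final pictures; the hand-in returned no verdict.

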